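Lock two fixture channels together with a tipped-over cover channel

TASK

On the measuring stage, slide the loose steel channel, open side up, flush against the faced wall of the dark bed channel and press it home there with a gentle push of 15 to 20 N, never harder. Then turn the brass locking channel, which lies on its side in the bed, over to mouth-down so that its two flanges straddle the two touching walls, one flange standing in each channel, fully down and with its ends in line with the ends of the steel channel. Leave the clamp block, the loupe and the gauge box where they are.

Things in the scene. Friction and masses are not known exactly. Their poses are not given: they have to be found in the camera images.
- rail: Dark grey bed channel fixed on the stage (stage top 12 mm above the table), open side up: 95 mm wide (x), 280 long (y), 19 high; floor 6 mm thick, walls 10 mm thick and 13 mm high above the floor; trough 75 mm wide. Origin: centre of its underside, on the stage top. x points from the trough towards the steel channel (away from the robot within 0.3 rad), y along its length, z up.
- rail_wall (a point): Middle of the top inner edge of the bed channel's +x wall (trough side), 37.5 mm from the rail origin along its x and 19 mm up. The wall's outer face, which faces the steel channel, is 10 mm farther along x. A blue-grey facing strip, 17 mm high, stands 0 to 7 mm proud of that face by an amount that differs from day to day and is not given: find it by touch. The steel channel stops on this strip.
- mate: Loose bright steel channel, open side up, about 0.5 kg, on the stage beyond the bed's +x wall: 60 mm wide (x) by 100 mm long (y) by 19 mm high, floor 6 mm, walls 10 mm thick. Origin: centre of its underside. At the start it stands 25 to 60 mm off the bed, turned up to 0.25 rad from it.
- mate_face (a point): Middle of the top outer edge of the steel channel's -x wall, the face that must lie against the bed: 30 mm from its origin along -x, 19 mm up.
- lock: Loose brass channel, about 0.3 kg: 100 mm long (y), 40 mm over its flanges (30 between), 25 mm deep (20 inside), 5 mm thick, rubber-lined outside its flanges. It starts on one flange on the bed's trough floor, 40 mm tall, web upright on its -x side, mouth facing +x, lip 8 to 14 mm off the bed's +x wall. Origin: centre of underside; x points out of the mouth (straight down when locked), z from lower to upper flange.
- lock_web (a point): Middle of the back of the brass channel's web, 12.5 mm from its origin along -x, 20 mm up. Pushed near the floor, the channel slides; pushed high, its rubber may grip so that it tips early: if its lip is more than about 1 mm off the wall, its upper flange may come down on the steel channel's wall instead of beyond it. Butted against the wall and pushed high, it rolls over about its lip and falls by itself past about 39 degrees.
- lock_mouth (a point): Centre of the brass channel's mouth, midway between the two flange lips. When locked it is 6 mm above the stage (level with the trough floors).
- clamp_block: Bystander: small steel clamping block with two knurled screws, 55 x 45 x 70 mm, origin at its underside.
- loupe: Bystander: black loupe standing upright, 48 mm across, 46 mm high, origin at its underside.
- gauge_box: Bystander: wooden gauge block box, 70 x 50 x 30 mm, origin at its underside.
Mind the look-alikes: they are no part of the job. Of the things shaped like the mate, the steel one is meant.

How it is judged:
By the outcome, as a careful person would: the job done as asked, in the order asked, and still so for the second after the job is handed in, with the robot touching nothing.
It also fails if it takes over 61 s, if anything falls off the work surface, if the arm or the gripper's body presses on something with over 40 N, if the wrist force passes 120 N, or if a joint passes its speed limit or range.

ROBOT

A 6-joint arm with a two-finger parallel gripper is mounted at the origin on the work surface. World frame = base frame: x ahead of the robot, y to its left, z up, the work surface at z = 0. Lengths are in m, angles in rad, forces in N, time in s.
With the tool pointing down it reaches from about 0.4 to 0.925 m from the base axis. Payload 3.4 kg.
Tool frame: the origin (TCP) lies on the centre line of the jaws, within the pads' length; the fingertips stand 14 mm ahead of it and the grasp point (between the pads) lies 5 mm behind it (robot.tip_extent is the distance from the TCP to the fingertips, in m); y points along the fingers, x is the direction in which the jaws open and shut, and the axes are right-handed (so a half turn about y gives the same grasp; the last joint's range is limited). The gripper opens to 85 mm and grips with 20 to 120 N. Pads are 22 mm wide; open, the fingers measure 114 mm over their backs; the gripper's body (76 mm by 85 mm) begins 54 mm behind the grasp point. The pads swing forward as they close: fully open they stand 13 mm farther back than shut.
Start: joints at [1.141, 0.307, 1.506, -0, 1.328, -0.073], TCP at [0.2, 0.539, 0.245] pointing down, gripper open.
Joint ranges: [-3.12, 3.12], [-1.05, 2.28], [0.14, 2.33], [-1.42, 4.57], [0.1, 2.73], [-2.68, 2.68]. Speed limits (rad/s): [2.57, 2.57, 3.14, 3.14, 3.14, 3.14].

INTERFACE

Orientations are given as [roll, pitch, yaw] about the fixed x, y, z axes, in that order (R = Rz(yaw) Ry(pitch) Rx(roll)).
In Python, from bench import robot, cams gives the robot as it stands.
- The arm moves only by the tool play_rows, never from a script. Its argument "motion" is a list that holds one entry, the list of rows, each a list of 5 numbers: the finger opening in mm, from 0 to 85.4, then the shift along the world's x, y, z in mm, then the turn about the world's z in rad. In form: [[[claw, tx, ty, tz, turn], ...]]. A call has 1 to 12 rows; each row is the pose to reach, as a shift and turn from the pose commanded when the call began; what a row does not reach only later rows make up. A row lasts 1/10 s, in which the tool goes at most 50 mm and 8.59 degrees, less where a joint would pass 70% of its speed; a pose out of reach is approached as far as the arm can. A call with a gripper value outside its range is refused whole. The fingers move at their own pace and stop on an object; the grip force is fixed at half the most. Time passes only in rows, so rows that repeat a pose let the fingers close. It gives the time, the measured TCP pose, the force and the opening at its end, in the units of the state.
- robot.observe(): the state, without advancing time (a new reading comes with each control period).
- cams.grab_frame(name): name is "side" or "top" or "wrist"; returns a dict with "frame" (480x640x3 uint8, red, green, blue), "range_z" (480x640 float32, m along the optical axis (not along the pixel's ray), 0 where there is no reading), "intrinsics" (3x3 intrinsics, pixels), "world_to_cam" (4x4, takes a point from world to camera coordinates); the wrist camera has in their place "hand_eye" (4x4, takes a point from camera to tool coordinates, whose origin is the TCP and whose axes are the tool frame's). Camera axes: x right, y down, z forward; pixel columns grow to the right and rows downward; lengths in m; the calibration is good to about 2 mm. The wrist camera is an equidistant fisheye: a pixel r from the principal point sees the ray r / f radians off the axis. A picture is of the moment at which its call begins: read the wrist's pose just before it.
- robot.sign_off(): hands the job in, once; it reports no verdict.
The state is a dict: "t": time; "joints": joint angles; "qvel": joint speeds; "effort": joint torques, N m; "ee_pos": TCP position; "eef_rot": TCP orientation; "ft_force": force on the tool from outside, world axes, zero at the start; "moment": the same for the moment, N m; "opening": finger opening in m.
Only numpy, scipy, OpenCV 4.12 (cv2) and the standard library are available. Lean on these libraries where they do the work, as an engineer would, in place of code of your own. Each camera call takes 0.05 s, during which the arm holds its last target. There are 200 camera calls.

## Working session

There is one attempt and no reset: what is moved stays moved. The work goes in short steps, Python scripts to look and compute and a tool call to move; the robot and the scene stay as the last step left them, time stands still between calls to the robot, and variables do not carry over. Pictures are saved under pics/ and viewed, about 8 in all and at most 12, crops included, and the job is handed in when it is done.

Besides the shell and the picture viewer there is one more tool, called after "Request:" by a JSON object that holds its "api" and its "payload", one argument or row to a line. play_rows: Moves the arm, as the interface text tells. Its arguments: {"type":"object","properties":{"motion":{"type":"array","items":{"type":"array","items":{"type":"array","items":{"type":"number"}}}}},"required":["motion"]}

```bash
ls; mkdir -p pics
python3 - <<'E'
from bench import robot,cams
import cv2,numpy as np
print(robot.observe())
for n in("top","side"):
    f=cams.grab_frame(n); cv2.imwrite(f"pics/{n}0.png",f["frame"][:,:,::-1]); np.savez(f"pics/{n}0.npz",**f)
    print(n,f["intrinsics"],f["world_to_cam"])
E
```

```text
pics
{'t': 0.0, 'joints': array([ 1.14152528e+00,  3.07580327e-01,  1.50769928e+00,  1.69585062e-05,
        1.32841523e+00, -7.34624604e-02]), 'qvel': array([-0.00124752, -0.00144337,  0.00197046,  0.00162174,  0.00206091,
       -0.00059042]), 'effort': array([ 3.11594478e-03, -4.57535505e+01, -2.51924068e+01, -8.04423024e-06,
        1.34059068e-02,  2.52466080e-06]), 'ee_pos': array([0.20001006, 0.53835788, 0.24436707]), 'eef_rot': array([-1.57062562,  0.00209531,  1.21498384]), 'ft_force': array([0.6242446 , 0.46836552, 0.09132984]), 'moment': array([-0.01561779,  0.01236836,  0.03819359]), 'opening': 0.08538615351132987}
top [[507.34847756   0.         318.90001175]
 [  0.         507.34847756 234.66103801]
 [  0.           0.           1.        ]] [[ 1.52921269e-04 -9.99901373e-01 -1.40435653e-02 -8.09500574e-02]
 [-9.92393008e-01  1.57716162e-03 -1.23100084e-01  4.76605643e-01]
 [ 1.23110092e-01  1.39555606e-02 -9.92294889e-01  1.25171009e+00]
 [ 0.00000000e+00  0.00000000e+00  0.00000000e+00  1.00000000e+00]]
side [[603.24252953   0.         322.63373989]
 [  0.         603.24252953 241.46062916]
 [  0.           0.           1.        ]] [[ 0.89392669 -0.44777421 -0.0198325  -0.45050759]
 [-0.34773202 -0.66492696 -0.6610254   0.13328292]
 [ 0.28280296  0.59780464 -0.75010139  1.30055277]
 [ 0.          0.          0.          1.        ]]
```

View pics/top0.png

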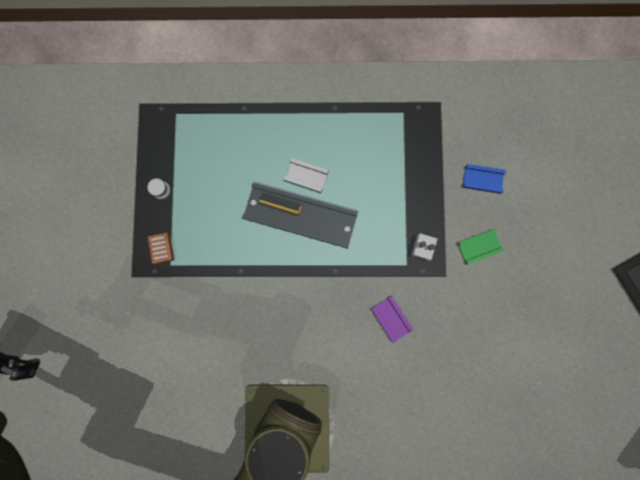

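View pics/side0.png

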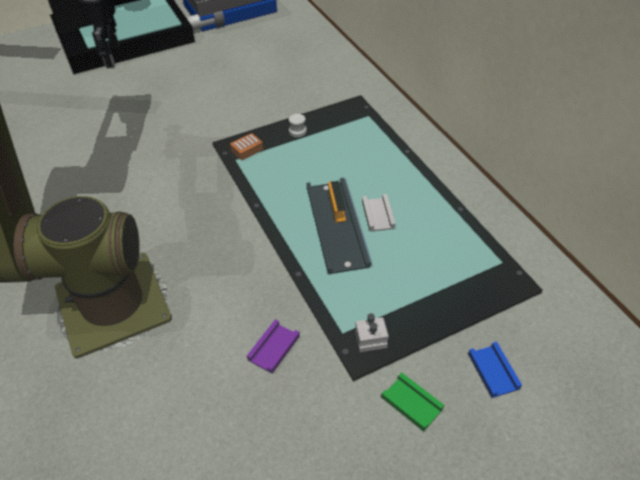

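```bash
cat > h.py <<'E'
import numpy as np,cv2
from scipy.spatial.transform import Rotation as R
def ray(f,u,v,z,pose=None):
    """world point on plane z seen at pixel(s)"""
    K=f["intrinsics"]; u,v=np.asarray(u,float),np.asarray(v,float)
    x=np.stack([(u-K[0,2])/K[0,0],(v-K[1,2])/K[1,1]],-1)
    if pose is None:
        T=np.linalg.inv(f["world_to_cam"]); d=np.concatenate([x,np.ones(x.shape[:-1]+(1,))],-1)
    else:
        r=np.linalg.norm(x,axis=-1,keepdims=True); d=np.concatenate([x*np.sinc(r/np.pi)/1*0+x/np.maximum(r,1e-9)*np.sin(r),np.cos(r)],-1)
        W=np.eye(4); W[:3,:3]=R.from_euler("xyz",pose[1]).as_matrix(); W[:3,3]=pose[0]; T=W@f["hand_eye"]
    d=d@T[:3,:3].T; o=T[:3,3]
    return o+d*((z-o[2])/d[...,2])[...,None]
def wrist(name):
    from bench import robot,cams
    s=robot.observe(); f=cams.grab_frame("wrist"); f=dict(f); f["pos"]=s["ee_pos"]; f["rot"]=s["eef_rot"]
    np.savez(f"pics/{name}.npz",**f); cv2.imwrite(f"pics/{name}.png",f["frame"][:,:,::-1]); return f,s
def load(n): return dict(np.load(f"pics/{n}.npz"))
def show_up(n,z,cx,cy,w,h,s,out):
    """rectified top-down view at plane z: s px per m, world x up, y left"""
    f=load(n); W,H=int(w*s),int(h*s)
    c,r=np.meshgrid(np.arange(W),np.arange(H)); X=cx+(H/2-r)/s; Y=cy+(W/2-c)/s
    P=np.stack([X,Y,np.full_like(X,z),np.ones_like(X)],-1)
    if "pos" in f:
        M=np.eye(4); M[:3,:3]=R.from_euler("xyz",f["rot"]).as_matrix(); M[:3,3]=f["pos"]; T=np.linalg.inv(M@f["hand_eye"])
    else: T=f["world_to_cam"]
    p=(P@T.T)[...,:3]; K=f["intrinsics"]; q=np.linalg.norm(p[...,:2],axis=-1)
    k=np.arctan2(q,p[...,2])/q if "pos" in f else 1/p[...,2]
    u=p[...,0]*k*K[0,0]+K[0,2]; v=p[...,1]*k*K[1,1]+K[1,2]
    im=cv2.remap(f["frame"],u.astype(np.float32),v.astype(np.float32),cv2.INTER_CUBIC)
    cv2.imwrite(out,im[:,:,::-1])
E
python3 - <<'E'
from h import *
from bench import cams
f=load("top0")
print(ray(f,[253,357,349,243],[184,210,247,220],.031).round(4))
print("mate",ray(f,[306],[176],.02), "lock",ray(f,[281],[205],.05))
g=cams.grab_frame("wrist"); print(g["hand_eye"].round(3),g["intrinsics"])
E
```

```text
[[ 0.607   0.0872  0.031 ]
 [ 0.5391 -0.1778  0.031 ]
 [ 0.445  -0.1569  0.031 ]
 [ 0.514   0.1111  0.031 ]]
mate [[ 0.63018659 -0.04786184  0.02      ]] lock [[0.54888628 0.01329383 0.05      ]]
[[ 1.     0.     0.001  0.001]
 [-0.001 -0.308  0.951 -0.129]
 [ 0.    -0.951 -0.308  0.08 ]
 [ 0.     0.     0.     1.   ]] [[371.64829954   0.         318.10062739]
 [  0.         371.64829954 236.35924584]
 [  0.           0.           1.        ]]
```

Request:
{"api": "play_rows", "payload": {
  "motion": [
    [[85, 360, -610, 0, -1.465], [85, 360, -610, 0, -1.465], [85, 360, -610, 0, -1.465], [85, 360, -610, 0, -1.465], [85, 360, -610, 0, -1.465], [85, 360, -610, 0, -1.465], [85, 360, -610, 0, -1.465], [85, 360, -610, 0, -1.465], [85, 360, -610, 0, -1.465], [85, 360, -610, 0, -1.465], [85, 360, -610, 0, -1.465], [85, 360, -610, 0, -1.465]]
  ]
}}

```text
t: 1.35
ee_pos: [0.5058, 0.0203, 0.2452]
eef_rot: [-1.571, 0.0, -0.25]
ft_force: [0.9, 1.0, 0.2]
opening: 0.0846
```

Request:
{"api": "play_rows", "payload": {
  "motion": [
    [[10, 54, -90, 0, 0], [10, 54, -90, 0, 0], [10, 54, -90, 0, 0], [10, 54, -90, 0, 0], [10, 54, -90, 0, 0]]
  ]
}}

```text
t: 1.85
ee_pos: [0.5582, -0.0668, 0.2448]
eef_rot: [-1.57, 0.002, -0.25]
ft_force: [-0.5, 0.4, 0.1]
opening: 0.0117
```

Run:
```python
from h import *
f,s=wrist("w1"); print(s["ee_pos"],s["eef_rot"],s["ft_force"],s["opening"],s["t"])
show_up("w1",.031,.575,-.02,.32,.24,2500,"pics/w1u.png")
```

```text
[ 0.55816009 -0.06684899  0.24475067] [-1.57022975  0.00223384 -0.2499855 ] [-0.48109318  0.35920739  0.06479712] 0.011685294302722847 1.85
```

View pics/w1u.png

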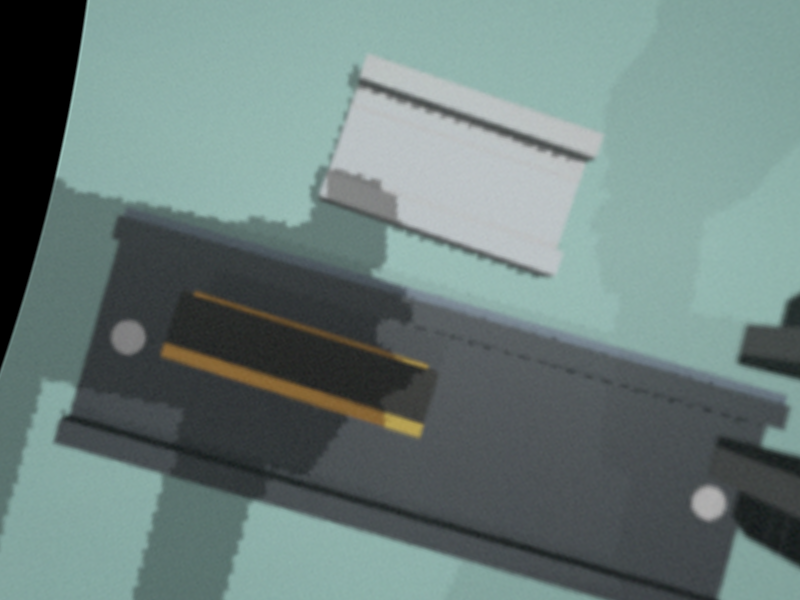

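```bash
cat >> h.py <<'E'
def rot_img(n,z,cx,cy,yaw,w,h,s):
    """image in frame rotated by yaw: rows: +x' up, cols: +y' left"""
    f=load(n); W,H=int(w*s),int(h*s)
    c,r=np.meshgrid(np.arange(W),np.arange(H)); a=(H/2-r)/s; b=(W/2-c)/s
    X=cx+np.cos(yaw)*a-np.sin(yaw)*b; Y=cy+np.sin(yaw)*a+np.cos(yaw)*b
    P=np.stack([X,Y,np.full_like(X,z),np.ones_like(X)],-1)
    if "pos" in f:
        M=np.eye(4); M[:3,:3]=R.from_euler("xyz",f["rot"]).as_matrix(); M[:3,3]=f["pos"]; T=np.linalg.inv(M@f["hand_eye"])
    else: T=f["world_to_cam"]
    p=(P@T.T)[...,:3]; K=f["intrinsics"]; q=np.linalg.norm(p[...,:2],axis=-1)
    k=np.arctan2(q,p[...,2])/q if "pos" in f else 1/p[...,2]
    u=p[...,0]*k*K[0,0]+K[0,2]; v=p[...,1]*k*K[1,1]+K[1,2]
    return cv2.remap(f["frame"],u.astype(np.float32),v.astype(np.float32),cv2.INTER_LINEAR)
def best_yaw(n,z,cx,cy,y0,w,h,s=3000):
    ys=np.arange(y0-.05,y0+.05,.0025); sc=[]
    for y in ys:
        p=rot_img(n,z,cx,cy,y,w,h,s).astype(float).mean(1); sc.append((np.diff(p,axis=0)**2).sum())
    return ys[int(np.argmax(sc))]
E
python3 - <<'E'
from h import *
f=load("w1")
# rail far wall right part, mid px (600,345)
print("rail",best_yaw("w1",.031,.575+(300-345)/2500,-.02+(400-600)/2500,-.27,.1,.02))
print("mate far",best_yaw("w1",.031,.575+(300-95)/2500,-.02+(400-485)/2500,-.326,.08,.03),"near",best_yaw("w1",.031,.575+(300-240)/2500,-.02+(400-460)/2500,-.326,.06,.025))
M=np.eye(4); M[:3,:3]=R.from_euler("xyz",f["rot"]).as_matrix(); M[:3,3]=f["pos"]; C=(M@f["hand_eye"])[:3,3]; print("cam",C)
def P(c,r,z):
    p=np.array([.575+(300-r)/2500,-.02+(400-c)/2500,.031]); return C+(p-C)*(C[2]-z)/(C[2]-.031)
L=np.array([P(c,r,.058) for c,r in((163,356),(421,438),(437,371),(187,292))]); print(L.round(4),L.mean(0),np.linalg.norm(L-np.roll(L,1,0),axis=1))
print("lock yaw",best_yaw("w1",.058,*L.mean(0)[:2],-.3,.09,.035))
c=L.mean(0); y=-.27
im=rot_img("w1",.031,.575+(300-280)/2500,-.02+(400-420)/2500,y,.26,.19,3000); cv2.imwrite("pics/r1.png",im[:,:,::-1])
E
```

```text
rail -0.27749999999999997
mate far -0.33099999999999996 near -0.33099999999999996
cam [0.57735493 0.0106893  0.37343244]
[[ 0.5546  0.0697  0.058 ]
 [ 0.5243 -0.0253  0.058 ]
 [ 0.549  -0.0312  0.058 ]
 [ 0.5781  0.0609  0.058 ]] [0.55151207 0.01852895 0.058     ] [0.02518505 0.09974885 0.02538105 0.09660495]
lock yaw -0.30749999999999994
```

View pics/r1.png

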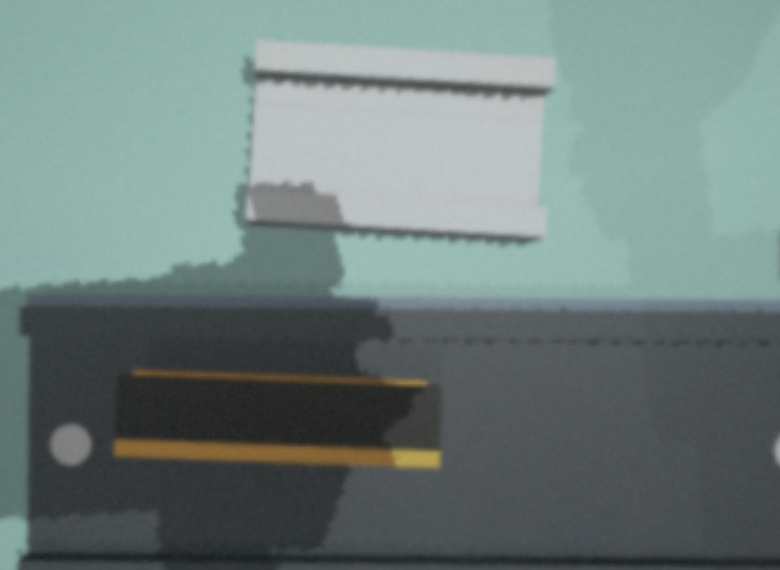

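Request:
{"api": "play_rows", "payload": {
  "motion": [
    [[34, 94, 14, -40, -0.081], [34, 94, 14, -155, -0.081], [34, 94, 14, -155, -0.081], [34, 94, 14, -155, -0.081], [34, 94, 14, -155, -0.081], [34, 94, 14, -155, -0.081], [34, 94, 14, -155, -0.081]]
  ]
}}

```text
t: 2.6
ee_pos: [0.6538, -0.053, 0.0928]
eef_rot: [-1.57, -0.003, -0.33]
ft_force: [0.3, 0.7, 0.8]
opening: 0.0336
```

Request:
{"api": "play_rows", "payload": {
  "motion": [
    [[34, -1, 0, -40, 0], [34, -1, 0, -52, 0], [34, -1, 0, -57, 0], [34, -1, 0, -57, 0], [34, -1, 0, -57, 0]]
  ]
}}

```text
t: 3.1
ee_pos: [0.6533, -0.0539, 0.035]
eef_rot: [-1.57, -0.002, -0.331]
ft_force: [0.2, -0.2, 0.6]
opening: 0.034
```

Run:
```python
from h import *
f,s=wrist("w2"); print(s["ee_pos"],s["eef_rot"],s["ft_force"],s["opening"])
from bench import cams
cv2.imwrite("pics/w2c.png",cv2.resize(f["frame"][:,:,::-1],None,fx=1.2,fy=1.2))
```

```text
[ 0.65325498 -0.05393676  0.03495179] [-1.5703184  -0.00245094 -0.33111659] [ 0.18445811 -0.15186379  0.59724633] 0.03397260189692788
```

View pics/w2c.png

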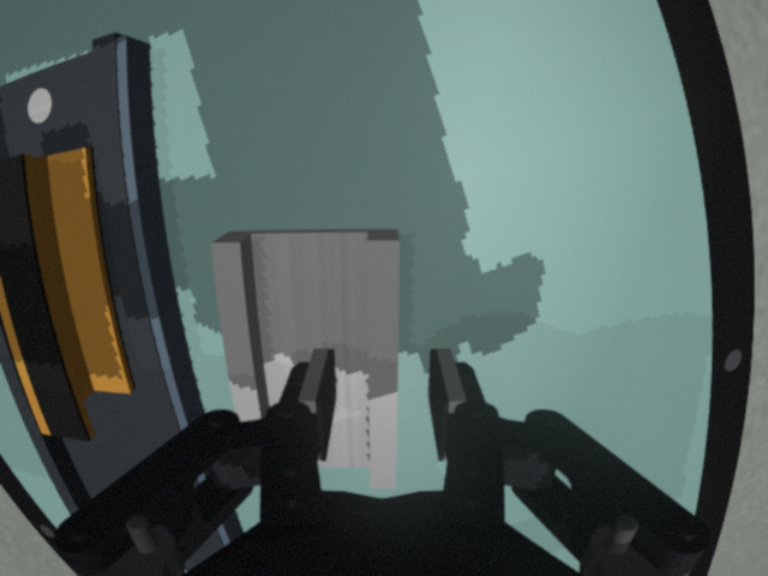

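Request:
{"api": "play_rows", "payload": {
  "motion": [
    [[8, 0, 0, 0, 0], [8, 0, 0, 0, 0], [8, 0, 0, 0, 0], [8, 0, 0, 0, 0], [8, 0, 0, 0, 0], [8, 0, 0, 0, 0]]
  ]
}}

```text
t: 3.75
ee_pos: [0.6532, -0.0539, 0.0344]
eef_rot: [-1.571, -0.002, -0.331]
ft_force: [-0.7, -1.3, 4.9]
opening: 0.0086
```

Request:
{"api": "play_rows", "payload": {
  "motion": [
    [[0, 0, 0, 1, 0], [0, 0, 0, 1, 0], [0, 0, 0, 1, 0], [0, 0, 0, 1, 0]]
  ]
}}

```text
t: 4.15
ee_pos: [0.653, -0.0539, 0.0345]
eef_rot: [-1.571, -0.001, -0.331]
ft_force: [2.1, -1.1, 1.5]
opening: 0.0079
```

Request:
{"api": "play_rows", "payload": {
  "motion": [
    [[0, 0, 0, 1, 0.028], [0, 0, 0, 1, 0.056], [0, -1, 7, 1, 0.056], [0, -2, 15, 1, 0.056], [0, -3, 22, 1, 0.056], [0, -4, 30, 1, 0.056], [0, -5, 37, 1, 0.056], [0, -6, 44, 1, 0.056], [0, -6, 44, 1, 0.056], [0, -6, 44, 1, 0.056], [0, -6, 44, 1, 0.056]]
  ]
}}

```text
t: 5.25
ee_pos: [0.6463, -0.0099, 0.0352]
eef_rot: [-1.571, -0.0, -0.275]
ft_force: [-0.6, -0.2, -5.5]
opening: 0.0081
```

Run:
```python
from h import *
f,s=wrist("w3"); print(s["ee_pos"],s["eef_rot"],s["ft_force"],s["moment"],s["opening"])
c=s["ee_pos"]-np.array([.055*.9624,-.055*.2715,0])
im=rot_img("w3",.031,c[0],c[1],-.275,.2,.15,4000); cv2.imwrite("pics/r3.png",im[:,:,::-1]); print(c)
```

```text
[ 0.64631963 -0.00986683  0.03524932] [-1.57091159e+00 -5.72379194e-05 -2.75020034e-01] [-0.64250637 -0.17859369 -5.4690925 ] [ 0.03418481 -0.13679182  0.00123552] 0.008056834384909957
[0.59338763 0.00506567 0.03524932]
```

View pics/r3.png

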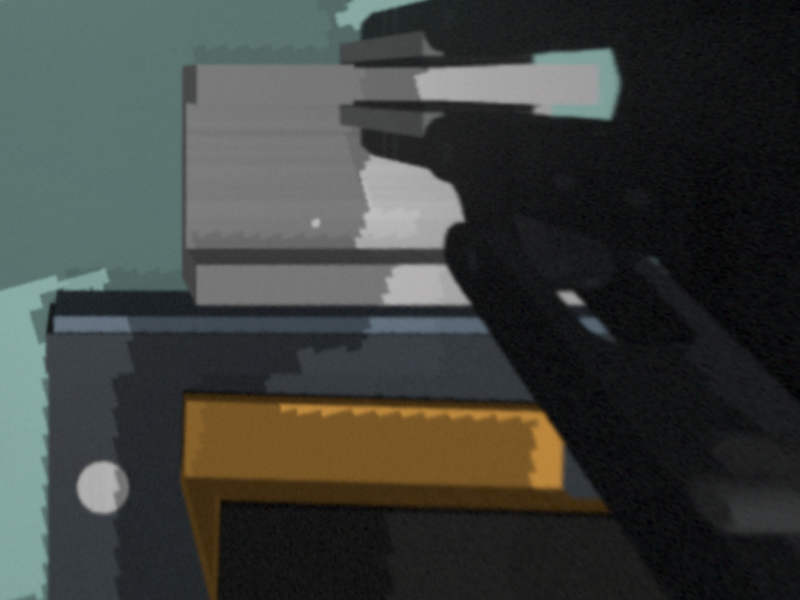

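```bash
cat >> h.py <<'E'
xr=np.array([np.cos(-.275),np.sin(-.275),0]); yr=np.array([-xr[1],xr[0],0])
def rf(n,c0,c,r,z,z0=.031,s=4000,W=800,H=600):
    """rotated-picture pixel (made at plane z0, centre c0, yaw -.275) -> rail-frame coords at true height z, mm"""
    f=load(n); M=np.eye(4); M[:3,:3]=R.from_euler("xyz",f["rot"]).as_matrix(); M[:3,3]=f["pos"]; C=(M@f["hand_eye"])[:3,3]
    p=np.array([c0[0],c0[1],z0])+xr*(H/2-r)/s+yr*(W/2-c)/s; p=C+(p-C)*(C[2]-z)/(C[2]-z0)
    return np.array([p@xr,p@yr])*1000
E
python3 - <<'E'
from h import *
c=[0.59338763,0.00506567]
g=lambda *a: print(a,rf("w3",c,*a).round(1))
for a in [(196,304,.031),(196,66,.031),(185,395,.023),(183,478,.023),(562,490,.023),(565,405,.023),(300,316,.029),(300,333,.031)]: g(*a)
print(load("w3")["pos"]@np.array([xr,yr]).T*1000)
E
```

```text
(196, 304, 0.031) [568.7 217. ]
(196, 66, 0.031) [628.2 217. ]
(185, 395, 0.023) [541.3 218.2]
(183, 478, 0.023) [519.3 218.7]
(562, 490, 0.023) [516.1 118.3]
(565, 405, 0.023) [538.6 117.5]
(300, 316, 0.029) [564.8 190.2]
(300, 333, 0.031) [561.5 191. ]
[624.71360569 166.01002884]
```

Request:
{"api": "play_rows", "payload": {
  "motion": [
    [[0, 0.3, 1, -1, 0], [0, -0.7, 1.2, -1, 0], [0, -1.7, 1.5, -1, 0], [0, -1.7, 1.5, -1, 0]]
  ]
}}

```text
t: 5.7
ee_pos: [0.6452, -0.0084, 0.0347]
eef_rot: [-1.57, -0.001, -0.275]
ft_force: [1.5, -1.4, -3.0]
opening: 0.0079
```

Request:
{"api": "play_rows", "payload": {
  "motion": [
    [[0, 0, 0, -0.5, 0], [26, 0, 0, 0, 0], [26, 0, 0, 0, 0], [26, 0, 0, 0, 0], [26, -3, 1, 0, 0], [26, -6, 2, 0, 0], [26, -6, 2, 0, 0], [26, -6, 2, 0, 0], [26, -6, 2, 0, 0]]
  ]
}}

```text
t: 6.6
ee_pos: [0.6386, -0.0062, 0.0343]
eef_rot: [-1.571, -0.0, -0.275]
ft_force: [0.0, -0.0, -0.5]
opening: 0.0257
```

Request:
{"api": "play_rows", "payload": {
  "motion": [
    [[26, -1, 0.3, 0, 0], [26, -1.9, 0.6, 0, 0], [26, -1.9, 0.6, 0, 0], [26, -1.9, 0.6, 0, 0]]
  ]
}}

```text
t: 7.0
ee_pos: [0.6374, -0.0059, 0.0344]
eef_rot: [-1.571, -0.001, -0.275]
ft_force: [3.3, -0.9, -1.8]
opening: 0.0262
```

Request:
{"api": "play_rows", "payload": {
  "motion": [
    [[26, -0.5, 0.1, 0, 0], [26, -0.9, 0.2, 0, 0], [26, -0.9, 0.2, 0, 0], [26, -0.9, 0.2, 0, 0]]
  ]
}}

```text
t: 7.4
ee_pos: [0.636, -0.0054, 0.0344]
eef_rot: [-1.571, -0.0, -0.275]
ft_force: [2.5, -0.8, -1.1]
opening: 0.0258
```

Request:
{"api": "play_rows", "payload": {
  "motion": [
    [[26, -0.3, 0.1, 0, 0], [26, -0.6, 0.2, 0, 0], [26, -0.6, 0.2, 0, 0], [26, -0.6, 0.2, 0, 0]]
  ]
}}

```text
t: 7.8
ee_pos: [0.6355, -0.0054, 0.0344]
eef_rot: [-1.571, -0.001, -0.275]
ft_force: [4.5, -1.7, -1.9]
opening: 0.026
```

Request:
{"api": "play_rows", "payload": {
  "motion": [
    [[26, -0.3, 0.1, 0, 0], [26, -0.5, 0.15, 0, 0], [26, -0.5, 0.15, 0, 0], [26, -0.5, 0.15, 0, 0]]
  ]
}}

```text
t: 8.2
ee_pos: [0.6353, -0.0054, 0.0344]
eef_rot: [-1.571, -0.001, -0.275]
ft_force: [5.0, -2.7, -1.2]
opening: 0.0264
```

Request:
{"api": "play_rows", "payload": {
  "motion": [
    [[26, -0.3, 0.1, 0, 0], [26, -0.5, 0.15, 0, 0], [26, -0.5, 0.15, 0, 0], [26, -0.5, 0.15, 0, 0]]
  ]
}}

```text
t: 8.6
ee_pos: [0.6353, -0.0054, 0.0345]
eef_rot: [-1.571, -0.002, -0.275]
ft_force: [5.1, -2.8, -2.7]
opening: 0.026
```

Request:
{"api": "play_rows", "payload": {
  "motion": [
    [[26, -0.5, 0.15, 0, 0], [26, -0.5, 0.15, 0, 0], [26, -0.5, 0.15, 0, 0]]
  ]
}}

```text
t: 8.9
ee_pos: [0.6353, -0.0054, 0.0345]
eef_rot: [-1.571, -0.003, -0.275]
ft_force: [5.9, -3.2, -2.6]
opening: 0.0264
```

Request:
{"api": "play_rows", "payload": {
  "motion": [
    [[26, -0.5, 0.15, 0, 0], [26, -1, 0.3, 0, 0], [26, -1, 0.3, 0, 0]]
  ]
}}

```text
t: 9.2
ee_pos: [0.6353, -0.0054, 0.0348]
eef_rot: [-1.571, -0.005, -0.275]
ft_force: [7.4, -3.5, -2.9]
opening: 0.0265
```

Request:
{"api": "play_rows", "payload": {
  "motion": [
    [[26, -1, 0.3, 0, 0], [26, -2, 0.6, 0, 0], [26, -2, 0.6, 0, 0], [26, -2, 0.6, 0, 0]]
  ]
}}

```text
t: 9.6
ee_pos: [0.6352, -0.0054, 0.0354]
eef_rot: [-1.571, -0.009, -0.275]
ft_force: [9.3, -4.9, -3.2]
opening: 0.0262
```

Request:
{"api": "play_rows", "payload": {
  "motion": [
    [[26, -1, 0.3, 0, 0], [26, -2, 0.6, 0, 0], [26, -3, 0.8, 0, 0], [26, -3, 0.8, 0, 0]]
  ]
}}

```text
t: 10.0
ee_pos: [0.6351, -0.0053, 0.0363]
eef_rot: [-1.57, -0.015, -0.275]
ft_force: [13.7, -7.8, -3.4]
opening: 0.0259
```

Request:
{"api": "play_rows", "payload": {
  "motion": [
    [[26, -0.6, 0.2, 0, 0], [26, -1.1, 0.3, 0, 0], [26, -1.1, 0.3, 0, 0], [26, -1.1, 0.3, 0, 0]]
  ]
}}

```text
t: 10.4
ee_pos: [0.6351, -0.0053, 0.0366]
eef_rot: [-1.57, -0.017, -0.275]
ft_force: [14.9, -7.2, -3.7]
opening: 0.026
```

Request:
{"api": "play_rows", "payload": {
  "motion": [
    [[26, -0.4, 0.1, 0, 0], [26, -0.9, 0.25, 0, 0], [26, -0.9, 0.25, 0, 0], [26, -0.9, 0.25, 0, 0]]
  ]
}}

```text
t: 10.8
ee_pos: [0.635, -0.0053, 0.0368]
eef_rot: [-1.57, -0.019, -0.275]
ft_force: [16.7, -7.2, -3.2]
opening: 0.026
```

Request:
{"api": "play_rows", "payload": {
  "motion": [
    [[26, 0, 0, 0, 0], [26, 0, 0, 0, 0], [26, 3, -0.8, 0, 0], [26, 6, -1.6, 0, 0], [26, 9, -2.4, 0, 0], [26, 12, -3.2, 0, 0], [26, 15, -4, 0, 0], [26, 15, -4, 0, 0], [26, 15, -4, 0, 0]]
  ]
}}

```text
t: 11.7
ee_pos: [0.6398, -0.0062, 0.034]
eef_rot: [-1.571, 0.002, -0.275]
ft_force: [0.6, -0.2, 0.7]
opening: 0.0258
```

Request:
{"api": "play_rows", "payload": {
  "motion": [
    [[45, 0, 0, 45, 0], [45, 0, 0, 86, 0], [45, -43, 12, 86, -0.033], [45, -86.5, 24.7, 86, -0.033], [45, -86.5, 24.7, 86, -0.033], [45, -86.5, 24.7, 50, -0.033], [45, -86.5, 24.7, 20, -0.033], [45, -86.5, 24.7, 18, -0.033], [45, -86.5, 24.7, 18, -0.033], [45, -86.5, 24.7, 18, -0.033]]
  ]
}}

```text
t: 12.7
ee_pos: [0.5551, 0.0182, 0.0533]
eef_rot: [-1.57, -0.002, -0.308]
ft_force: [0.5, 0.0, 0.3]
opening: 0.0451
```

Run:
```python
from h import *
f,s=wrist("w4"); print(s["ee_pos"],s["eef_rot"],s["ft_force"],s["opening"],s["t"])
print(s["ee_pos"]@np.array([xr,yr]).T*1000)
c=s["ee_pos"]; 
im=rot_img("w4",.031,c[0]+.03,c[1]-.008,-.275,.2,.15,4000); cv2.imwrite("pics/r4.png",im[:,:,::-1]); print(c)
```

```text
[0.55511245 0.01815734 0.05332151] [-1.57035254e+00 -1.51102081e-03 -3.07917833e-01] [0.46822239 0.02129539 0.27574518] 0.04506669087321389 12.7
[529.32364172 168.21416494]
[0.55511245 0.01815734 0.05332151]
```

View pics/r4.png

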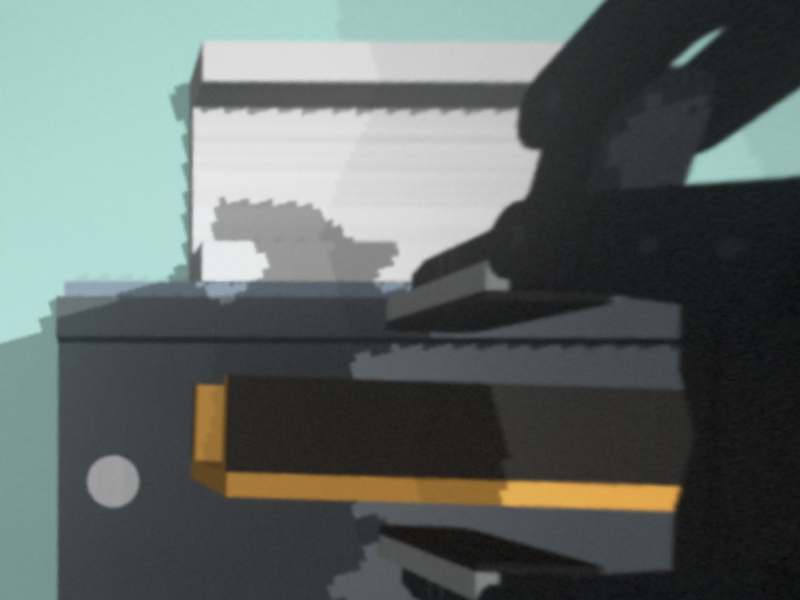

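Run:
```python
from h import *
c=[0.55511245+.03,0.01815734-.008]
for a in [(203,282,.031),(203,43,.031),(195,385,.023),(194,462,.023),(228,377,.058),(226,495,.058),(300,282,.029),(300,298,.031),(300,339,.031)]: print(a,rf("w4",c,*a).round(1))
```

```text
(203, 282, 0.031) [564.9 217.9]
(203, 43, 0.031) [624.6 217.9]
(195, 385, 0.023) [539.6 218.4]
(194, 462, 0.023) [519.3 218.7]
(228, 377, 0.058) [539.3 218.2]
(226, 495, 0.058) [515.1 218.6]
(300, 282, 0.029) [565.3 192.9]
(300, 298, 0.031) [560.9 193.7]
(300, 339, 0.031) [550.6 193.7]
```

Request:
{"api": "play_rows", "payload": {
  "motion": [
    [[20, 0, 0, 0, 0], [20, 0, 0, 0, 0], [20, 0, 0, 0, 0], [20, 0, 0, 0, 0], [20, 0, 0, 0, 0], [20, 0, 0, 0, 0]]
  ]
}}

```text
t: 13.35
ee_pos: [0.5545, 0.0183, 0.0537]
eef_rot: [-1.57, -0.001, -0.308]
ft_force: [-0.9, 0.1, 5.7]
opening: 0.0234
```

Request:
{"api": "play_rows", "payload": {
  "motion": [
    [[15, 0, 0, 0.8, 0.015], [15, 0, 0, 0.8, 0.033], [15, 2, -0.8, 0.8, 0.033], [15, 4, -1.5, 0.8, 0.033], [15, 6, -2.2, 0.8, 0.033], [15, 8, -2.8, 0.8, 0.033], [15, 9, -3.1, 0.8, 0.033], [15, 9, -3.1, 0.8, 0.033], [15, 9, -3.1, 0.8, 0.033]]
  ]
}}

```text
t: 14.25
ee_pos: [0.5566, 0.0173, 0.0537]
eef_rot: [-1.571, 0.012, -0.275]
ft_force: [-12.2, 7.5, 18.5]
opening: 0.0236
```

Request:
{"api": "play_rows", "payload": {
  "motion": [
    [[15, -6, 2, 0, 0], [15, -6.5, 2.2, 1, 0], [15, -6.5, 2.2, 2, 0], [15, -6.5, 2.2, 2, 0], [15, -6.5, 2.2, 2, 0]]
  ]
}}

```text
t: 14.75
ee_pos: [0.5571, 0.017, 0.0548]
eef_rot: [-1.571, -0.0, -0.275]
ft_force: [0.3, 0.3, -3.0]
opening: 0.0239
```

Request:
{"api": "play_rows", "payload": {
  "motion": [
    [[15, 2, -0.6, 0, 0], [15, 4, -1.1, 0, 0], [15, 5.8, -1.6, 0, 0], [15, 5.8, -1.6, 0, 0], [15, 5.8, -1.6, 0, 0]]
  ]
}}

```text
t: 15.25
ee_pos: [0.5625, 0.0156, 0.055]
eef_rot: [-1.571, 0.0, -0.275]
ft_force: [-0.5, 0.5, -1.6]
opening: 0.0236
```

Request:
{"api": "play_rows", "payload": {
  "motion": [
    [[15, 0.8, -0.2, 0, 0], [15, 1.5, -0.4, 0, 0], [15, 1.5, -0.4, 0, 0], [15, 1.5, -0.4, 0, 0]]
  ]
}}

```text
t: 15.65
ee_pos: [0.564, 0.0153, 0.0551]
eef_rot: [-1.571, -0.0, -0.275]
ft_force: [1.0, -0.8, -3.4]
opening: 0.0233
```

Request:
{"api": "play_rows", "payload": {
  "motion": [
    [[15, 0.5, -0.15, 0, 0], [15, 1, -0.3, 0, 0], [15, 1, -0.3, 0, 0], [15, 1, -0.3, 0, 0]]
  ]
}}

```text
t: 16.05
ee_pos: [0.5647, 0.0151, 0.0551]
eef_rot: [-1.571, 0.001, -0.275]
ft_force: [-0.5, 0.0, -2.4]
opening: 0.0237
```

Request:
{"api": "play_rows", "payload": {
  "motion": [
    [[15, 0.5, -0.15, 0, 0], [15, 1, -0.3, 0, 0], [15, 1, -0.3, 0, 0], [15, 1, -0.3, 0, 0]]
  ]
}}

```text
t: 16.45
ee_pos: [0.5649, 0.015, 0.0549]
eef_rot: [-1.571, 0.002, -0.275]
ft_force: [-4.5, 2.4, -0.1]
opening: 0.0237
```

Request:
{"api": "play_rows", "payload": {
  "motion": [
    [[15, 0, 0, -0.7, 0], [15, 0, 0, -1.4, 0], [15, 0, 0, -1.4, 0], [15, 0, 0, -1.4, 0]]
  ]
}}

```text
t: 16.85
ee_pos: [0.5648, 0.0147, 0.0537]
eef_rot: [-1.571, 0.002, -0.275]
ft_force: [-5.0, 0.9, 2.2]
opening: 0.0235
```

Request:
{"api": "play_rows", "payload": {
  "motion": [
    [[15, 1, -0.3, 0, 0], [15, 1, -0.3, 0, 0], [45, 1, -0.3, 0, 0], [45, 1, -0.3, 0, 0], [45, 1, -0.3, 0, 0], [45, 1, -0.3, 0, 0]]
  ]
}}

```text
t: 17.45
ee_pos: [0.5682, 0.0141, 0.0541]
eef_rot: [-1.571, -0.002, -0.275]
ft_force: [-0.3, 0.6, 0.4]
opening: 0.0446
```

Run:
```python
from h import *
f,s=wrist("w5"); print(s["ee_pos"],s["eef_rot"],s["ft_force"],s["opening"],s["t"])
print(s["ee_pos"]@np.array([xr,yr]).T*1000)
c=s["ee_pos"]; 
im=rot_img("w5",.031,c[0]+.02,c[1]-.005,-.275,.2,.15,4000); cv2.imwrite("pics/r5.png",im[:,:,::-1]); print(c)
```

```text
[0.5681663  0.01407902 0.05405786] [-1.5705456  -0.00215499 -0.27497625] [-0.30904556  0.56737988  0.42840666] 0.0446464680708302 17.45
[542.99445343 167.8338219 ]
[0.5681663  0.01407902 0.05405786]
```

View pics/r5.png

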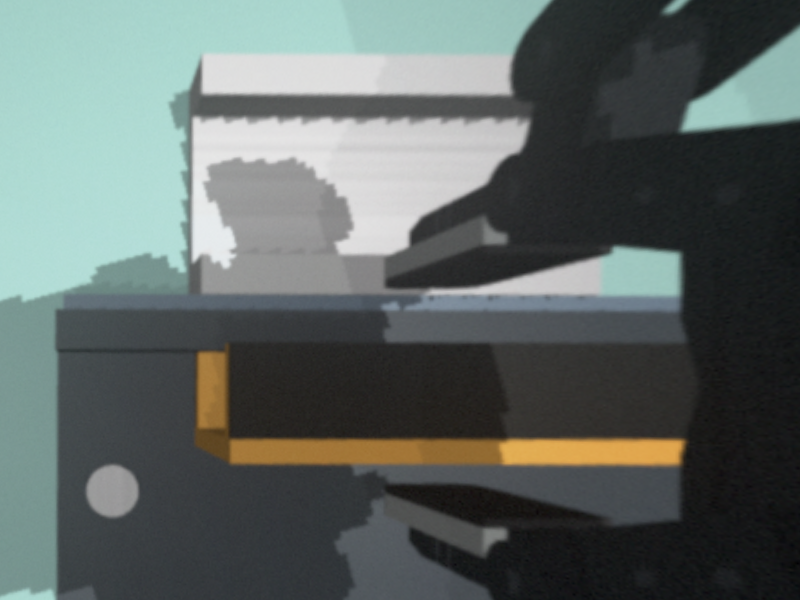

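Run:
```python
from h import *
c=[0.5681663+.02,0.01407902-.005]
for a in [(202,294,.031),(202,55,.031),(192,118,.018),(197,352,.023),(196,430,.023),(230,343,.058),(230,464,.058),(685,464,.058),(602,294,.031),(100,350,.031)]: print(a,rf("w5",c,*a).round(1))
```

```text
(202, 294, 0.031) [565.1 218. ]
(202, 55, 0.031) [624.9 218. ]
(192, 118, 0.018) [614.9 218.1]
(197, 352, 0.023) [551.1 217.7]
(196, 430, 0.023) [530.5 218. ]
(230, 343, 0.058) [550.9 217.5]
(230, 464, 0.058) [526.  217.5]
(685, 464, 0.058) [526. 124.]
(602, 294, 0.031) [565.1 118. ]
(100, 350, 0.031) [551.1 243.5]
```

Request:
{"api": "play_rows", "payload": {
  "motion": [
    [[45, 0, 0, 35, 0], [20, 0, 0, 66, 0], [0, -20, 5.6, 66, 0], [0, -43.3, 12.2, 66, 0], [0, -43.3, 12.2, 40, 0], [0, -43.3, 12.2, 12, 0], [0, -43.3, 12.2, 12, 0], [0, -43.3, 12.2, 12, 0]]
  ]
}}

```text
t: 18.3
ee_pos: [0.5236, 0.0265, 0.0656]
eef_rot: [-1.571, 0.001, -0.275]
ft_force: [0.3, 0.6, 0.2]
opening: 0.0
```

Request:
{"api": "play_rows", "payload": {
  "motion": [
    [[0, 3, -0.8, -1, 0], [0, 6, -1.7, -1, 0], [0, 9, -2.5, -1, 0], [0, 11.5, -3.3, -1, 0], [0, 11.5, -3.3, -1, 0], [0, 11.5, -3.3, -1, 0]]
  ]
}}

```text
t: 18.9
ee_pos: [0.5353, 0.0232, 0.0648]
eef_rot: [-1.571, -0.0, -0.275]
ft_force: [0.2, -0.5, -0.6]
opening: 0.0004
```

Not yet in contact; creep on.

Request:
{"api": "play_rows", "payload": {
  "motion": [
    [[0, 1, -0.3, 0, 0], [0, 2, -0.6, 0, 0], [0, 3, -0.8, 0, 0], [0, 4, -1.1, 0, 0], [0, 5, -1.4, 0, 0], [0, 6, -1.7, 0, 0], [0, 6, -1.7, 0, 0]]
  ]
}}

```text
t: 19.6
ee_pos: [0.5412, 0.0215, 0.0647]
eef_rot: [-1.571, 0.0, -0.275]
ft_force: [0.8, 0.3, -0.5]
opening: 0.0001
```

Request:
{"api": "play_rows", "payload": {
  "motion": [
    [[0, 1, -0.3, 0, 0], [0, 2, -0.6, 0, 0], [0, 3, -0.8, 0, 0], [0, 4, -1.1, 0, 0], [0, 5, -1.4, 0, 0], [0, 6, -1.7, 0, 0], [0, 6, -1.7, 0, 0]]
  ]
}}

```text
t: 20.3
ee_pos: [0.5436, 0.0208, 0.0652]
eef_rot: [-1.571, 0.006, -0.275]
ft_force: [-8.2, 4.0, 12.2]
opening: -0.0002
```

Run:
```python
from h import *
f,s=wrist("w6"); print(s["ee_pos"],s["ft_force"],s["t"])
cv2.imwrite("pics/w6v.png",f["frame"][:,:,::-1])
```

```text
[0.54362363 0.0208056  0.06520456] [-8.16974489  3.99306244 12.17413049] 20.3
```

View pics/w6v.png

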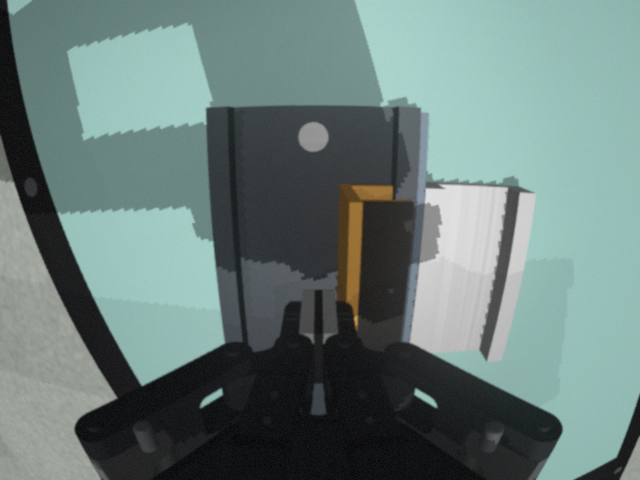

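Request:
{"api": "play_rows", "payload": {
  "motion": [
    [[0, -2, 0.6, 0, 0], [0, -4.5, 1.3, 0, 0], [0, -4.5, 1.3, 2, 0], [0, -4.5, 1.3, 2, 0], [0, -4.5, 1.3, 2, 0]]
  ]
}}

```text
t: 20.85
ee_pos: [0.5437, 0.021, 0.0669]
eef_rot: [-1.571, -0.002, -0.275]
ft_force: [0.5, 0.1, -0.9]
opening: 0.0001
```

Request:
{"api": "play_rows", "payload": {
  "motion": [
    [[0, 1.5, -0.4, 1, 0], [0, 3, -0.8, 2, 0], [0, 4.5, -1.3, 3, 0], [0, 6, -1.7, 3.8, 0], [0, 7.6, -2.2, 4.6, 0], [0, 9.2, -2.6, 5.3, 0], [0, 11, -3.1, 5.9, 0], [0, 12.6, -3.6, 6.5, 0], [0, 12.6, -3.6, 6.5, 0]]
  ]
}}

```text
t: 21.75
ee_pos: [0.5559, 0.0174, 0.0736]
eef_rot: [-1.571, -0.001, -0.275]
ft_force: [-2.6, 0.3, 3.2]
opening: 0.0004
```

Run:
```python
from h import *
f,s=wrist("w7"); print(s["ee_pos"],s["ft_force"],s["t"])
cv2.imwrite("pics/w7v.png",f["frame"][:,:,::-1])
```

```text
[0.55587471 0.01740964 0.07355119] [-2.62367168  0.32162776  3.20311456] 21.75
```

View pics/w7v.png

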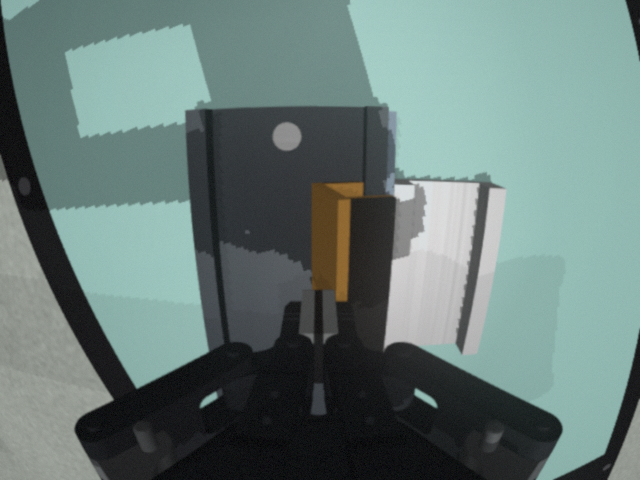

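Request:
{"api": "play_rows", "payload": {
  "motion": [
    [[0, 1.7, -0.5, 0.4, 0], [0, 3.4, -1, 0.8, 0], [0, 5.1, -1.4, 1.1, 0], [0, 6.9, -2, 1.4, 0], [0, 8.7, -2.5, 1.5, 0], [0, 10.5, -3, 1.6, 0], [0, 12.2, -3.5, 1.6, 0], [0, 14, -4, 1.6, 0], [0, 15.8, -4.5, 1.4, 0], [0, 17.6, -5, 1.2, 0], [0, 17.6, -5, 1.2, 0], [0, 17.6, -5, 1.2, 0]]
  ]
}}

```text
t: 23.0
ee_pos: [0.5728, 0.0125, 0.0742]
eef_rot: [-1.571, 0.0, -0.275]
ft_force: [-0.2, 0.3, -0.2]
opening: 0.0003
```

Run:
```python
from h import *
f,s=wrist("w8"); print(s["ee_pos"],s["ft_force"],s["t"])
cv2.imwrite("pics/w8v.png",f["frame"][:,:,::-1])
```

```text
[0.57277957 0.01252099 0.07419033] [-0.2138216   0.34993364 -0.23747458] 23.0
```

View pics/w8v.png

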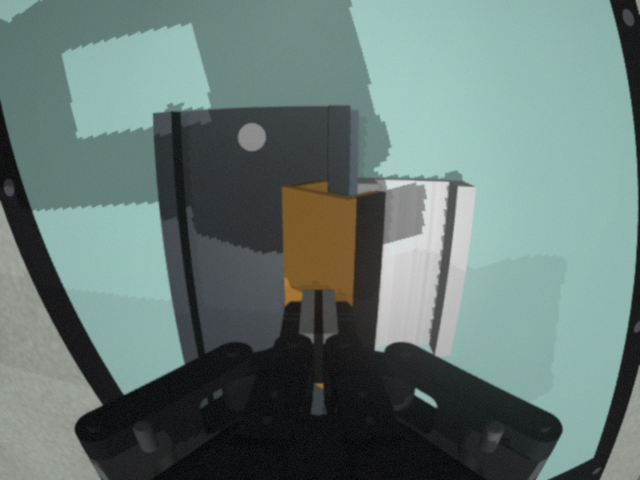

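```bash
cat >> h.py <<'E'
def cloud(n):
    f=load(n); K=f["intrinsics"]; v,u=np.mgrid[0:480,0:640]; z=f["range_z"]
    x=(u-K[0,2])/K[0,0]; y=(v-K[1,2])/K[1,1]
    if "pos" in f:
        r=np.hypot(x,y); t=np.tan(r)/np.maximum(r,1e-9); x,y=x*t,y*t
        M=np.eye(4); M[:3,:3]=R.from_euler("xyz",f["rot"]).as_matrix(); M[:3,3]=f["pos"]; T=M@f["hand_eye"]
    else: T=np.linalg.inv(f["world_to_cam"])
    p=(np.stack([x*z,y*z,z],-1)@T[:3,:3].T+T[:3,3])[z>0]
    return np.c_[p@xr,p@yr,p[:,2]]*1000
def prof(n,y0,y1,x0=510,x1=635,st=3):
    c=cloud(n); c=c[(c[:,1]>y0)&(c[:,1]<y1)]
    print(n,[(x,round(float(np.median(q)),1),round(float(q.max()-q.min()),1)) for x in range(x0,x1,st) for q in [c[(c[:,0]>=x)&(c[:,0]<x+st),2]] if len(q)>4])
E
python3 - <<'E'
from h import *
for y in((190,205),(205,215)): prof("w8",*y)
prof("w1",190,205)
E
```

```text
w8 [(510, 18.0, 3.6), (513, 18.0, 3.8), (516, 18.0, 3.7), (519, 18.0, 3.5), (522, 18.1, 3.2), (525, 18.0, 3.3), (528, 36.1, 19.9), (531, 38.0, 4.8), (534, 41.1, 5.2), (537, 43.9, 5.0), (540, 47.2, 5.4), (543, 50.0, 5.2), (546, 52.9, 5.5), (549, 56.3, 4.8), (552, 59.3, 5.8), (555, 62.1, 103.8), (558, 62.6, 5.1), (561, 59.6, 4.6), (564, 56.7, 4.4), (567, 53.5, 6.1), (570, 50.8, 5.5), (573, 47.8, 5.3), (579, 18.1, 2.4), (582, 17.9, 3.0), (585, 18.0, 2.8), (588, 18.0, 3.4), (591, 17.9, 3.1), (594, 17.9, 3.8), (597, 18.0, 3.2), (600, 17.9, 3.1), (603, 18.0, 2.7), (606, 18.0, 3.0), (609, 17.9, 3.9), (612, 18.5, 15.7), (615, 29.7, 15.6), (618, 30.9, 3.5), (621, 30.9, 3.2), (624, 30.7, 3.5), (633, 12.2, 2.9)]
w8 [(510, 18.0, 3.6), (513, 18.0, 3.1), (516, 18.0, 2.8), (519, 18.0, 2.9), (522, 18.1, 3.3), (525, 17.9, 3.8), (528, 35.8, 20.9), (531, 37.7, 22.4), (534, 41.1, 5.5), (537, 44.0, 5.8), (540, 46.9, 5.0), (543, 49.9, 26.4), (546, 52.8, 32.3), (549, 55.9, 37.8), (552, 58.9, 32.6), (555, 61.8, 36.1), (558, 62.5, 35.7), (561, 59.3, 32.8), (564, 56.7, 30.1), (567, 53.5, 26.8), (570, 51.0, 23
[... 394 characters left out ...]
, 58.1, 4.6), (522, 58.0, 3.4), (525, 58.2, 3.2), (528, 58.1, 3.6), (531, 58.1, 3.8), (534, 58.2, 2.8), (537, 38.9, 42.4), (540, 17.9, 3.6), (543, 18.0, 4.4), (546, 18.0, 4.3), (549, 18.3, 15.5), (552, 30.9, 3.2), (555, 31.1, 3.4), (558, 30.8, 4.3), (561, 30.5, 3.2), (564, 13.1, 20.4), (567, 12.3, 3.4), (570, 12.6, 5.0), (573, 12.1, 3.4), (576, 12.4, 2.5), (579, 12.2, 3.7), (582, 12.3, 5.0), (585, 12.3, 3.8), (588, 12.3, 3.8), (591, 12.5, 2.2), (594, 12.0, 4.0), (597, 12.5, 3.5), (600, 12.1, 3.9), (603, 12.2, 4.1), (606, 12.1, 3.9), (609, 12.2, 4.4), (612, 12.3, 3.7), (615, 12.2, 2.8), (618, 12.3, 3.3), (621, 12.2, 3.6), (624, 12.2, 3.6), (627, 12.2, 3.2), (630, 12.3, 4.0), (633, 12.2, 3.4)]
```

Request:
{"api": "play_rows", "payload": {
  "motion": [
    [[0, 1.7, -0.5, 0, 0], [0, 3.4, -1, -0.2, 0], [0, 5.1, -1.5, -0.4, 0], [0, 6.8, -2, -0.6, 0], [0, 8.5, -2.4, -1, 0], [0, 8.5, -2.4, -1, 0], [0, 8.5, -2.4, -1, 0]]
  ]
}}

```text
t: 23.75
ee_pos: [0.5814, 0.0101, 0.0734]
eef_rot: [-1.571, 0.0, -0.275]
ft_force: [1.1, -0.1, -0.3]
opening: -0.0001
```

Run:
```python
from h import *
f,s=wrist("w9"); print(s["ee_pos"],s["ft_force"],s["t"])
prof("w9",190,205)
```

```text
[0.58136324 0.01012697 0.07335951] [ 1.09730087 -0.12615494 -0.33909435] 23.75
w9 [(510, 18.0, 3.4), (513, 18.0, 3.4), (516, 18.0, 3.0), (519, 18.1, 3.6), (522, 18.0, 3.6), (525, 18.0, 3.6), (528, 18.1, 3.7), (531, 18.0, 3.4), (534, 18.0, 3.2), (537, 18.1, 145.9), (540, 18.0, 3.6), (543, 18.1, 3.3), (546, 43.0, 121.5), (549, 42.9, 3.4), (552, 43.0, 3.8), (555, 43.0, 3.5), (558, 42.9, 3.4), (561, 43.0, 3.1), (564, 43.0, 3.0), (567, 43.0, 3.5), (570, 43.0, 3.6), (573, 43.0, 3.1), (576, 43.0, 3.0), (579, 43.0, 3.4), (582, 43.0, 3.7), (585, 42.8, 3.2), (588, 18.4, 1.1), (591, 17.9, 3.1), (594, 18.0, 3.0), (597, 18.0, 3.6), (600, 18.0, 3.4), (603, 17.9, 3.2), (606, 17.9, 3.9), (609, 17.9, 3.5), (612, 18.4, 15.6), (615, 30.0, 16.0), (618, 31.0, 3.6), (621, 31.0, 2.9), (624, 31.1, 3.1), (630, 12.8, 1.0), (633, 12.3, 3.9)]
```

Request:
{"api": "play_rows", "payload": {
  "motion": [
    [[0, 0, 0, 40, 0], [0, 0, 0, 90, 0], [0, -30, -60, 120, 0], [0, -30, -90, 120, 0], [0, -30, -90, 120, 0], [0, -30, -90, 120, 0], [0, -30, -90, 120, 0]]
  ]
}}

```text
t: 24.5
ee_pos: [0.551, -0.0791, 0.1929]
eef_rot: [-1.57, 0.001, -0.275]
ft_force: [-0.0, 0.9, -0.0]
opening: -0.0
```

Run:
```python
from h import *
f,s=wrist("w10"); print(s["ee_pos"],s["ft_force"],s["t"])
c=cloud("w10"); prof("w10",205,214,x0=540,st=2)
prof("w10",122,130,x0=540,st=2)
for nm,x0,x1,z0,z1 in(("lock-",550,562,40,46),("lock+",572,584,40,46),("mate-wall+",618,624,28,34)):
    q=c[(c[:,0]>x0)&(c[:,0]<x1)&(c[:,2]>z0)&(c[:,2]<z1)]; print(nm,np.percentile(q[:,1],[0,.5,99.5,100]).round(1),len(q))
p=s["ee_pos"]; c0=.57*xr+.168*yr
cv2.imwrite("pics/r10.png",rot_img("w10",.043,c0[0],c0[1],-.275,.2,.15,4000)[:,:,::-1])
```

```text
[ 0.55102873 -0.07913436  0.19290234] [-0.01731455  0.87793267 -0.04464411] 24.5
w10 [(540, 18.1, 5.0), (542, 18.3, 3.8), (544, 18.1, 3.2), (546, 43.2, 3.2), (548, 42.8, 2.9), (550, 43.4, 3.7), (552, 43.1, 2.8), (554, 43.1, 3.8), (556, 43.1, 3.4), (558, 43.4, 3.1), (560, 43.1, 3.5), (562, 43.2, 3.4), (564, 42.9, 2.7), (566, 43.1, 2.7), (568, 43.2, 3.2), (570, 43.0, 3.1), (572, 43.1, 3.7), (574, 43.3, 3.0), (576, 42.9, 2.7), (578, 42.9, 3.3), (580, 42.9, 4.1), (582, 43.1, 2.8), (584, 43.1, 2.9), (588, 18.4, 2.8), (590, 18.2, 2.3), (592, 18.2, 2.6), (594, 17.7, 3.4), (596, 18.3, 3.4), (598, 18.0, 3.3), (600, 18.2, 3.2), (602, 17.9, 3.1), (604, 18.5, 3.4), (606, 18.3, 2.8), (608, 18.1, 3.8), (610, 18.1, 1.8), (612, 18.2, 2.8), (614, 24.2, 15.7), (616, 31.4, 3.3), (618, 31.0, 4.0), (620, 31.2, 2.3), (622, 30.8, 3.1), (624, 31.2, 2.5), (630, 11.9, 3.4), (632, 12.1, 1.9), (634, 12.2, 3.6)]
w10 [(540, 18.2, 3.0), (542, 17.7, 3.1), (544, 18.3, 3.0), (546, 42.9, 3.0), (548, 43.1, 2.4), (550, 42.7, 2.6), (552, 42.9, 2.1), (554, 43.1, 3.1), (556, 43.0, 2.5), (558, 43.0, 3.3), (560, 43.1, 3.2), (562, 43.3, 3.6), (564, 42.9, 2.7), (566, 42.9, 2.6), (568, 43.0, 3.0), (570, 43.2, 2.7), (572, 43.0, 2.8), (574, 42.9, 2.3), (576, 42.8, 3.3), (578, 43.1, 3.1), (580, 43.0, 2.7), (582, 42.9, 2.9), (584, 43.1, 1.6), (588, 18.2, 2.3), (590, 17.7, 2.2), (592, 18.3, 3.0), (594, 17.9, 2.8), (596, 18.1, 3.2), (598, 18.1, 3.6), (600, 18.3, 2.2), (602, 17.9, 2.5), (604, 18.1, 2.3), (606, 17.9, 2.5), (608, 17.9, 2.8), (610, 18.0, 3.5), (612, 18.1, 2.8), (614, 25.7, 15.8), (616, 31.3, 2.9), (618, 30.9, 2.4), (620, 31.1, 2.4), (622, 30.9, 2.8), (624, 31.0, 1.4), (628, 12.7, 1.3), (630, 12.3, 2.4), (632, 12.0, 3.7), (634, 11.8, 3.7)]
lock- [117.3 117.5 216.9 217.3] 2094
lock+ [117.5 117.7 216.5 216.9] 2095
mate-wall+ [118.5 118.8 217.7 218.1] 925
```

View pics/r10.png

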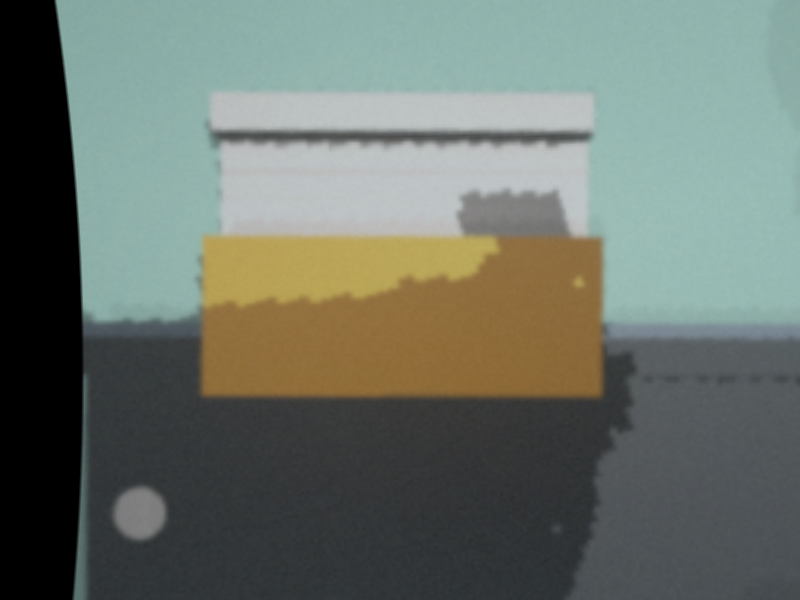

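```bash
python3 -c "
from bench import robot
print(robot.sign_off())"
```

```text
the job is handed in; nothing more can be done
None
```

The job is done and handed in after about 24.6 s of the 61 s. The one imperfection I know of is that the brass channel's ends sit about 0.7–1 mm off the steel channel's ends.

- **Steel channel:** I gripped it by its far wall, squared it to the bed and moved it about 40 mm along the bed to line up with the brass channel. I then released it and pressed it home with one finger pad. The force was built up in small steps and reached 18.0 N along the push at the wrist. Sliding friction takes up to about 3 N of that, so the force on the strip itself was somewhere between 15 and 18 N. The last readings put its face at the strip and parallel to it. The strip stands roughly 4 mm proud.
- **Brass channel:** My first attempt to slide it while gripped jammed at 12 N sideways and 18 N downward. I lifted it slightly, carried it to the wall until it touched, and set it down. My first high push also jammed (9 N sideways, 12 N up), so I moved the finger up as it pushed. The channel rolled to 45° and then went over.
- **Final checks:** The depth image shows the brass web level at 43.0 mm at both ends, which is fully down. It spans 546 to 587 mm across the bed, so one flange stands in each channel.
- **End alignment:** The brass channel reads 117.5–216.7 mm and the steel channel 118.7–217.8 mm along the bed. I left the offset rather than risk disturbing the fit.
- **Bystanders:** I never moved the arm near the clamp block, loupe or gauge box, but I did not photograph them again at the end.

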